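# Fasten the gear cover of the dough sheeter

### The arm

A 6-joint arm with a two-finger parallel gripper is mounted at the origin on the work surface. World frame = base frame: x ahead of the robot, y to its left, z up, the work surface at z = 0. Lengths are in m, angles in rad, forces in N, time in s.
With the tool pointing down it reaches from about 0.35 to 0.85 m from the base axis. Payload 8.1 kg.
Tool frame: the origin (TCP) lies at the very end of the fingers, on their centre line; the grasp point (between the pads) lies robot.hold_point_z behind it (robot.hold_point_z is the distance from the TCP to the grasp point, in m); z points along the fingers, y is the direction in which the jaws open and shut (so a half turn about z gives the same grasp; the last joint's range is limited). The gripper opens to 93 mm and grips with 3 to 60 N. Pads are 15 mm wide; open, the fingers measure 128 mm over their backs; the gripper's body (75 mm by 188 mm) begins 65 mm behind the grasp point.
Start: joints at [1.246, 0.13, 1.488, -0, 1.523, -0.085], TCP at [0.142, 0.583, 0.219] pointing down, gripper open.
Joint ranges: [-2.96, 2.96], [-0.89, 2.26], [0.02, 2.5], [-1.34, 4.48], [0, 2.73], [-2.66, 2.66]. Speed limits (rad/s): [2.39, 2.39, 2.79, 3.14, 3.14, 3.14].

### API

Orientations are given as a rotation vector (axis times angle).
In Python, from plant import robot, cams gives the robot as it stands. The module is installed in compiled form; this text tells all that it offers.
- The arm moves only by the tool step_arm, never from a script. Its argument "deltas" is a list of rows, each an object with "offset": the shift along the tool's x, y, z in cm, a list of three; "roll": the turn about the tool's z in rad. In form: [{"offset": [x, y, z], "roll": roll}, ...]. A call has 1 to 12 rows; each row shifts and turns the commanded pose from where the row before left it, along the tool's axes as they then stand; what a row does not reach is not made up. A row lasts 1/8 s, in which the tool goes at most 62.5 mm and 10.7 degrees, less where a joint would pass 70% of its speed; a pose out of reach is approached as far as the arm can. A call with a gripper value outside its range is refused whole. "fingers" is the finger opening in cm, from 0 to 9.3, set as the call begins (left out, the last holds). The fingers move at their own pace and stop on an object; "grip_force" is the grip in N (left out, the last holds). Time passes only in rows, so rows that do not move let the fingers close. It gives the time, the measured TCP pose, the force and the opening at its end, in the units of the state.
- robot.read_state(): the state, without advancing time (a new reading comes with each control period).
- cams.read_camera(name): name is "side" or "top" or "wrist"; returns a dict with "pixels" (420x560x3 uint8, red, green, blue), "fx", "fy", "cx", "cy" (pixels), "extrinsics" (4x4, takes a point from world to camera coordinates). Camera axes: x right, y down, z forward; pixel columns grow to the right and rows downward; lengths in m; the calibration is good to about 2 mm. A picture is of the moment at which its call begins. There is no depth.
- robot.close_job(): hands the job in, once; it reports no verdict.
Trained networks look in a picture, given as the dict that the camera call returned (one of the last four; its "shot" number tells which), for a name from the list of things; names that differ only in an ending like _2 or _b are one class to them, and where a whole thing is asked for, a point or a joint stands for the part that bears it (a point fixed in the world has none). Each returns a list of dicts, best first, with "score" (0 to 1); they miss things now and then, are a little off and sometimes report something else, mostly with a low value. They report only what shows in the picture. A call takes as long as a camera call. They do not tell look-alikes from the thing itself.
- cams.boxes_of(picture, thing): "xy" ([column, row] in pixels, amid what is visible of it).
- cams.silhouettes(picture, thing): "mask" (420x560 bool, what is visible of it) and "xy" ([column, row] in pixels, amid what is visible of it).
- cams.pinpoint(picture, thing): "xy" ([column, row] in pixels: a listed point, or the origin of a listed thing).
The state is a dict: "t": time; "q": joint angles; "dq": joint speeds; "joint_torque": joint torques, N m; "tool_pos": TCP position; "orientation": TCP orientation; "force": force on the tool from outside, world axes, zero at the start; "wrist_torque": the same for the moment, N m; "opening": finger opening in m.
Only numpy, scipy, OpenCV 4.12 (cv2) and the standard library are available. Lean on these libraries where they do the work, as an engineer would, in place of code of your own. Each camera call takes 0.05 s, during which the arm holds its last target. There are 200 camera calls.

### The job

One of the two slotted studs on the dough sheeter's gear cover was left undone after cleaning and stands proud of its collar. Take the flat-bladed stud key from its stand, seat the blade in that stud's slot, press it in and turn it a quarter turn clockwise until it drops into its catch, going by feel: the key must never bear on the fastener with more than 35 N, and fingers stay off it. Then put the key back upright and fully home in its stand, leaving the other stud fastened and the cutters and shaker undisturbed.

Things in the scene. Friction and masses are not known exactly. Their poses are not given: they have to be found in the camera images.
- sheeter: dough sheeter, fixed. Origin under the middle of its base on the work surface, z up. Base 240 (x) by 370 (y) mm; rollers and guard to 183 mm high over local y -215 to 40 mm, feed plates 115 mm high out to x -170 and 170. Over local y 40 to 170 the gear housing, 220 by 130 mm, its sheet cover 125 mm above the work surface. Studs at local x -70 and 70 mm, y 105; which is undone varies
- loose_stud: fixed collar of the undone stud, 50 mm across, bore 35, 4 high. Origin at its middle on the cover's face, 125 mm up; x along the line of both studs. Round head in it, 28 mm across, top 9 above the cover undone; a slot 3.5 mm wide, 5 deep, mouth bevelled 0.25 a side, crosses it: along x undone, along y fastened. The stud floats: it lies up to 1 mm (x) and 3.5 mm (y) off the middle; 2 N shifts it
- loose_press (a joint): how far the undone stud is pressed in, m; 0 proud. Spring: 6 N to start, then 1 N per mm. A pin stops it turning until pressed about 0.007; solid bottom 0.0012 deeper. Both depths differ by up to 0.0018 from machine to machine, not measured. Let up after its turn it rises 0.0025 into the catch and stays 0.0027 to 0.0063 down, held against turning
- loose_turn (a joint): turn of the undone stud, rad, growing clockwise from above; the slot lies this far clockwise of the collar's x axis. Starts within 0.1 of 0. Turns with slight friction once pressed clear; the catch takes it at 1.47 to 1.65, a solid stop ends the turn at about 1.65 to 1.7. Let up short of the catch it stays deeper, loose, and can turn back
- other_stud: collar of the other stud, built and set like loose_stud, but already fastened: head almost level with the collar, slot along y
- other_turn (a joint): turn of the other stud, rad: 1.57, fastened
- key_grip (a point): steel stud key, 110 to 180 g, blade down in the stand: middle of its grip, 70 mm above the blade's edge. z up along the key, x along the width of grip and blade. Grip: flat bow 34 (x) by 14 (y) mm, 46 high, about this point. Below it, on one axis: collar 30 mm across, 6 thick; shank 12 across, 28 long; blade 16 (x) by 2.5 (y) mm, 12 long, edge tapered to 14 by 2.2
- stand: white plastic key stand, 76 by 76 by 50 mm, fixed. Origin at the middle of its underside on the work surface. In the middle of its top a square bore 22 mm across and 44 mm deep; the key hangs in it by its collar, so that its key_grip point is 80 mm above the work surface when home
- round_cutter_mid (a point): centre of a round steel pastry cutter, 60 mm across, 28 mm high, standing loose on the white board (board 12 mm thick)
- star_cutter_mid (a point): centre of a star-shaped steel pastry cutter, 68 mm across, 26 mm high, loose on the work surface
- shaker_mid (a point): centre of a steel flour shaker, 68 mm across, 95 mm high, standing loose on the work surface
Things that resemble listed ones, but are neither listed nor needed, are in the scene too. What is shaped like the part that bears key_grip but pink or yellow is not meant.

How it is judged:
On the way, in this order (a step that is already met when the one before it is completed fails the run):
1. the key presses the undone stud in (value of joint loose_press above 0.004 m and contact force between key and loose_stud above 3 N and value of joint loose_turn below 0.5 rad), for 0.05 s.
2. the key turns the pressed stud a quarter turn clockwise (value of joint loose_turn above 1.3 rad and contact force between key and loose_stud above 1 N), for 0.05 s.
At the end, for the whole second after the job is handed in: The undone stud is in its catch: turned over 1.42 rad and held 1.5 to 7.5 mm down by itself; the other stud is still turned over 1.42 rad; the key stands home in its stand: grip point within 8 mm of the stand's middle and 76 to 84 mm high, tilt under 0.1 rad, at rest (value of joint each of loose_turn, other_turn above 1.42 rad and value of joint loose_press between 0.0015 and 0.0075 m and horizontal distance between key_grip and stand below 0.008 m and height (world z) of key_grip between 0.076 and 0.084 m and angle between key_grip's own z axis and vertical below 0.1 rad and linear speed of key below 0.02 m/s); the robot touches nothing.
It fails at once if the key bears on the undone fastener with more than 35 N (contact force between key and loose_stud above 35 N).
It fails at once if the fingers bear on the undone stud or its collar (contact force between the fingers and loose_stud above 2 N).
It fails at once if the other stud is turned out of its catch (value of joint other_turn below 1.35 rad).
It fails at once if a cutter or the shaker is moved more than 25 mm (distance of any of round_cutter_mid, star_cutter_mid, shaker_mid from where it was at the start of the episode above 0.025 m).
It also fails if it takes over 72 s, if anything falls off the work surface, if the arm or the gripper's body presses on something with over 40 N, if the wrist force passes 120 N, or if a joint passes its speed limit or range.

## Working session

There is one attempt and no reset: what is moved stays moved. The work goes in short steps, Python scripts to look and compute and a tool call to move; the robot and the scene stay as the last step left them, time stands still between calls to the robot, and variables do not carry over. Pictures are saved under pics/ and viewed, about 8 in all and at most 12, crops included, and the job is handed in when it is done.

Besides the shell and the picture viewer there is one more tool, called after "Emit:" in YAML: its name, and indented under it one key for each argument. step_arm: Moves the arm, as the interface text tells. Its arguments: {"type":"object","properties":{"deltas":{"type":"array"},"fingers":{"type":"number"},"grip_force":{"type":"number"}},"required":["deltas"]}

```bash
mkdir -p pics; cat > h.py <<'E'
import numpy as np, cv2
from plant import robot, cams
def ray(p,xy):
    E=np.array(p["extrinsics"]);R=E[:3,:3];o=-R.T@E[:3,3]
    d=R.T@np.array([(xy[0]-p["cx"])/p["fx"],(xy[1]-p["cy"])/p["fy"],1]);return o,d/np.linalg.norm(d)
def atz(p,xy,z):
    o,d=ray(p,xy);return o+d*(z-o[2])/d[2]
def tri(rs):
    A=0;b=0
    for o,d in rs:
        M=np.eye(3)-np.outer(d,d);A=A+M;b=b+M@o
    return np.linalg.solve(A,b)
def proj(p,X):
    E=np.array(p["extrinsics"]);c=E[:3,:3]@np.array(X)+E[:3,3];return np.array([p["fx"]*c[0]/c[2]+p["cx"],p["fy"]*c[1]/c[2]+p["cy"]])
def save(p,n,crop=None,s=1):
    im=p["pixels"][:,:,::-1]
    if crop: im=im[crop[1]:crop[3],crop[0]:crop[2]]
    cv2.imwrite("pics/"+n,cv2.resize(im,None,fx=s,fy=s,interpolation=cv2.INTER_CUBIC))
E
cat > a.py <<'E'
from h import *
np.set_printoptions(precision=4,suppress=True)
s=robot.read_state();print({k:np.round(v,4) for k,v in s.items()},robot.hold_point_z)
P={n:cams.read_camera(n) for n in("top","side","wrist")}
for n,p in P.items():
    save(p,n+"0.png");o,d=ray(p,(p["cx"],p["cy"]));print(n,o,d,p["fx"])
for t in["sheeter","loose_stud","other_stud","key_grip","stand","round_cutter_mid","star_cutter_mid","shaker_mid"]:
    for n,p in P.items():
        for r in cams.pinpoint(p,t)[:3]:
            z={"key_grip":.08,"loose_stud":.125,"other_stud":.125}.get(t,0)
            print(t,n,np.round(r["xy"],1),round(r["score"],2),atz(p,r["xy"],z))
E
python3 a.py; python3 -c "
import cv2,numpy as np
a=[cv2.imread('pics/%s0.png'%n) for n in('top','side')]
"
```

```text
{'t': np.float64(0.0), 'q': array([ 1.2456,  0.1312,  1.4893, -0.    ,  1.523 , -0.0854]), 'dq': array([-0.0003,  0.0001, -0.0003, -0.0006, -0.0006,  0.0004]), 'joint_torque': array([  0.0005, -55.9864, -49.1745,   0.0768,   0.036 ,  -0.0001]), 'tool_pos': array([0.1423, 0.5823, 0.2176]), 'orientation': array([-0.3757, -3.1187,  0.0028]), 'force': array([-0.4385,  0.5495, -1.0194]), 'wrist_torque': array([ 0.0377, -0.0436, -0.052 ]), 'opening': np.float64(0.0929)} 0.0188
top [0.4527 0.1717 1.3401] [ 0.078  -0.0282 -0.9966] 528.5287679576097
side [ 0.5356 -0.7174  0.7445] [ 0.0312  0.7941 -0.607 ] 497.3543400076516
wrist [0.0783 0.5975 0.3831] [ 0.2348 -0.0584 -0.9703] 329.5622056406665
sheeter top [387.6 186.5] 0.93 [ 0.6046 -0.1485  0.    ]
sheeter top [189.7 167. ] 0.59 [0.6392 0.3588 0.    ]
sheeter side [300.3 342.8] 0.63 [ 0.6023 -0.1426 -0.    ]
loose_stud top [346.1 159.2] 0.64 [ 0.6515 -0.0206  0.125 ]
loose_stud side [324.9 251.1] 0.82 [ 0.6494 -0.0318  0.125 ]
other_stud top [359.3 218.6] 0.65 [ 0.5139 -0.0535  0.125 ]
other_stud side [251.1 261.7] 0.93 [ 0.513  -0.0593  0.
[... 160 characters left out ...]
9 0.08  ]
key_grip side [214.6 201.7] 0.8 [0.4259 0.1846 0.08  ]
key_grip side [216.5 175.9] 0.78 [0.4224 0.2894 0.08  ]
key_grip side [245.4 177.6] 0.61 [0.4922 0.282  0.08  ]
stand top [215.2 228.1] 0.7 [0.4858 0.2886 0.    ]
stand top [348.5 159.8] 0.34 [ 0.6706 -0.0466  0.    ]
stand side [242.7 202.5] 0.87 [0.4833 0.2896 0.    ]
round_cutter_mid top [128.4 268.7] 0.69 [0.3785 0.501  0.    ]
round_cutter_mid side [210. 151.] 0.92 [0.3803 0.5418 0.    ]
star_cutter_mid top [190.4 163.6] 0.71 [0.648  0.3574 0.    ]
star_cutter_mid side [305.3 185.2] 0.67 [0.6462 0.3661 0.    ]
shaker_mid top [269.4 139.4] 0.78 [0.717  0.1582 0.    ]
shaker_mid side [337.9 220.4] 0.93 [0.7147 0.2164 0.    ]
```

View pics/top0.png

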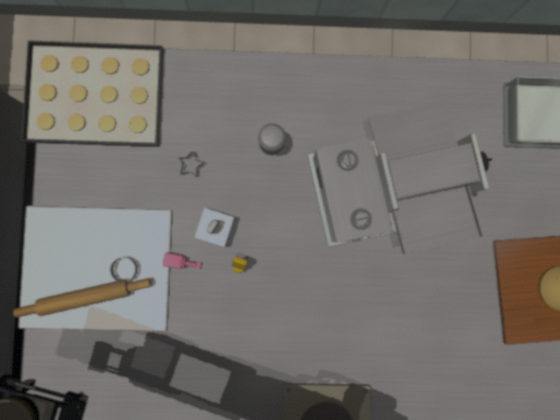

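View pics/side0.png

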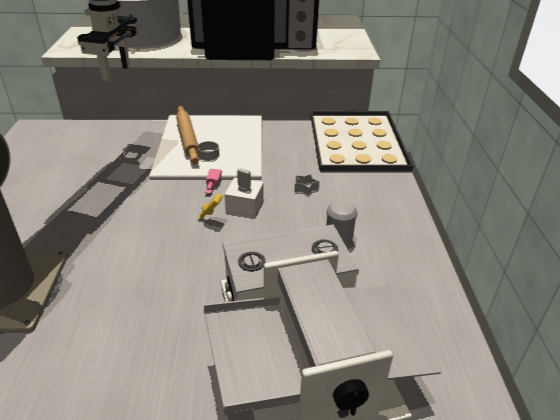

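```bash
cat > b.py <<'E'
import cv2,numpy as np
t=cv2.imread('pics/top0.png');s=cv2.imread('pics/side0.png')
f=lambda im,x,y,w,h,k:cv2.resize(im[y:y+h,x:x+w],None,fx=k,fy=k,interpolation=cv2.INTER_CUBIC)
a=f(t,305,140,100,100,4);b=f(s,230,220,120,70,3.34);c=f(t,185,200,70,70,4)
H=np.zeros((600,800,3),np.uint8);H[:400,:400]=a;H[:b.shape[0],400:400+b.shape[1]]=b[:,:400];H[300:580,450:730]=c
cv2.imwrite('pics/c0.png',H)
E
python3 b.py
```

```text
(no output)
```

View pics/c0.png

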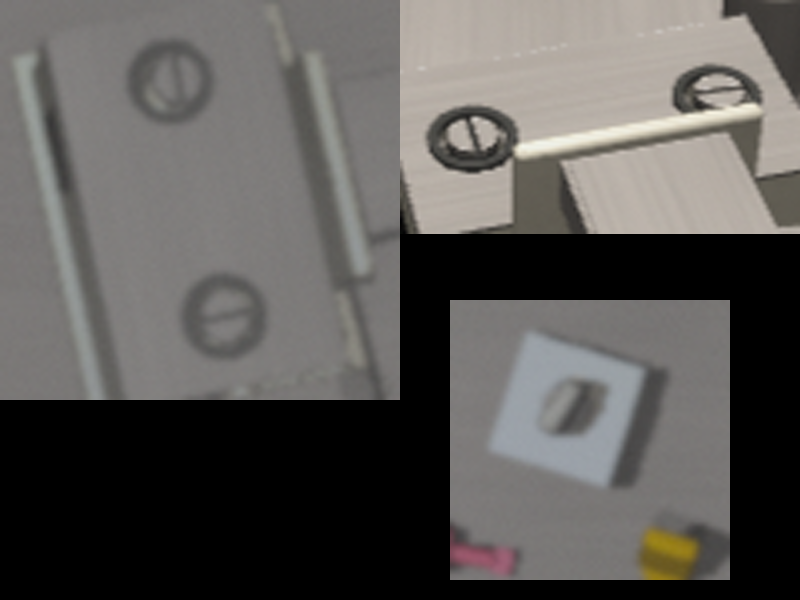

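Emit:
step_arm:
  deltas:
    - {"offset": [-4,-2,0],"roll": 0}
    - {"offset": [-4,-2,0],"roll": 0}
    - {"offset": [-4,-2,0],"roll": 0}
    - {"offset": [-4,-2,0],"roll": 0}
    - {"offset": [-4,-2,0],"roll": 0}
    - {"offset": [-4,-2,0],"roll": 0}
    - {"offset": [-4,-2,0],"roll": 0}
    - {"offset": [-4,-2,0],"roll": 0}
    - {"offset": [-4,-2,0],"roll": 0}
    - {"offset": [-4,-2,0],"roll": 0}
    - {"offset": [0,0,0],"roll": 0}
    - {"offset": [0,0,0],"roll": 0}

```text
t: 2.85
tool_pos: [0.4832, 0.2937, 0.2185]
orientation: [-0.377, -3.118, -0.0]
force: [-0.5, 0.4, -0.1]
opening: 0.0929
```

```bash
cat > c.py <<'E'
from h import *
np.set_printoptions(precision=4,suppress=True)
s=robot.read_state();print(s["tool_pos"],s["orientation"],s["force"],s["q"])
p=cams.read_camera("wrist");save(p,"w1.png")
for r in cams.pinpoint(p,"key_grip")[:3]: print("key",r["xy"],r["score"],atz(p,r["xy"],.08))
for r in cams.pinpoint(p,"stand")[:3]: print("stand",r["xy"],r["score"],atz(p,r["xy"],.0))
for r in cams.silhouettes(p,"stand")[:1]: 
    c,_=cv2.findContours(r["mask"].astype(np.uint8),0,2);c=max(c,key=cv2.contourArea);print([atz(p,x,.05)[:2] for x in cv2.boxPoints(cv2.minAreaRect(c))])
for r in cams.silhouettes(p,"key_grip")[:2]:
    c,_=cv2.findContours(r["mask"].astype(np.uint8),0,2);c=max(c,key=cv2.contourArea);b=cv2.boxPoints(cv2.minAreaRect(c));print(r["score"],b,[atz(p,x,.103)[:2] for x in b])
E
python3 c.py
```

```text
[0.4832 0.2937 0.2185] [-0.3766 -3.1183 -0.0002] [-0.5499  0.4213 -0.0619] [ 0.4552  0.0378  1.5862  0.0005  1.518  -0.8752]
key [198.5, 193.5] 0.87 [0.46   0.2237 0.08  ]
key [346.9, 98.0] 0.7 [0.4094 0.375  0.08  ]
key [268.9, 205.2] 0.58 [0.4867 0.2851 0.08  ]
stand [273.9, 186.7] 0.71 [0.4842 0.2901 0.    ]
[array([0.5144, 0.2397]), array([0.4381, 0.2638]), array([0.4585, 0.3356]), array([0.5362, 0.3157])]
0.94 [[259. 186.]
 [286. 186.]
 [286. 229.]
 [259. 229.]] [array([0.4631, 0.2827]), array([0.4687, 0.3054]), array([0.5064, 0.2964]), array([0.5007, 0.273 ])]
0.91 [[182. 127.]
 [213. 127.]
 [213. 207.]
 [182. 207.]] [array([0.4001, 0.2333]), array([0.4062, 0.2582]), array([0.4715, 0.2389]), array([0.465 , 0.2125])]
```

View pics/w1.png

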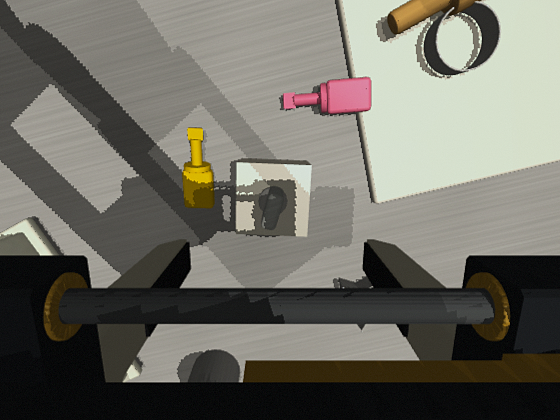

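```bash
python3 - <<'E'
import cv2,numpy as np
a=cv2.imread('pics/w1.png')[150:250,220:330].astype(float)
a=np.clip((a/255)**.5*255,0,255).astype(np.uint8)
cv2.imwrite('pics/w1c.png',cv2.resize(a,None,fx=6,fy=6,interpolation=cv2.INTER_CUBIC))
E
```

```text
(no output)
```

View pics/w1c.png

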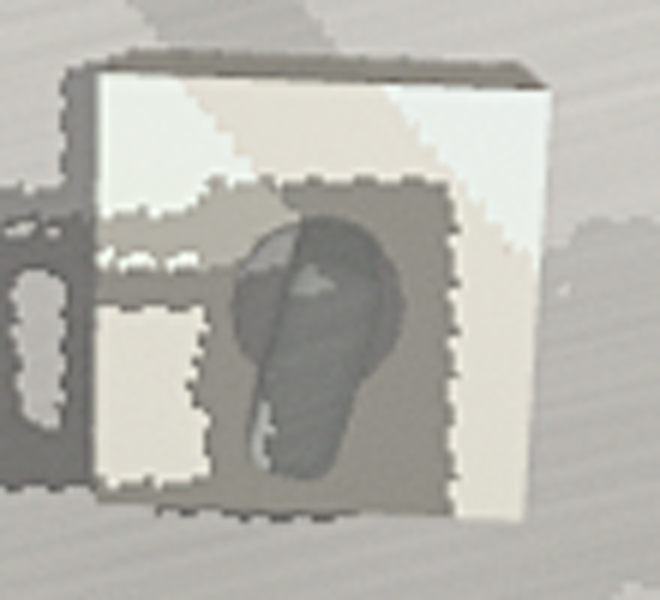

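```bash
python3 - <<'E'
from h import *
p=cams.read_camera("wrist")
f=lambda x,y:(220+x/6,150+y/6)
c=atz(p,f(318,300),.056);print("axis",c, [(proj(p,[c[0],c[1],z])-[220,150])*6 for z in(.056,.08,.103)])
for a,b in(((300,235),(255,440)),((390,260),(335,470))):
  for z in(.06,.08,.103):
    A=atz(p,f(*a),z);B=atz(p,f(*b),z);d=A-B;print(z,np.linalg.norm(d),np.arctan2(d[1],d[0]),A[:2],B[:2])
st=[f(98,72),f(552,88),f(525,520),f(95,500)];q=[atz(p,x,.05) for x in st];print(q,np.mean(q,0))
d=q[1]-q[0];print(np.arctan2(d[1],d[0]))
R=cv2.Rodrigues(robot.read_state()["orientation"])[0];print(R)
E
```

```text
axis [0.4875921  0.28924576 0.056     ] [array([318., 300.]), array([316.66664404, 332.4015599 ]), array([315.1879949 , 368.33385396])]
0.06 0.03636718752189207 2.6856664604012415 [0.47530139 0.28921804] [0.5079538  0.27320579]
0.08 0.03412331091862622 2.685666460401241 [0.47181067 0.29044666] [0.5024484  0.27542237]
0.103 0.03154285282487042 2.6856664604012406 [0.46779633 0.29185957] [0.49611719 0.27797144]
0.06 0.03776680448642293 2.6572827281192746 [0.48296127 0.30279212] [0.51638476 0.28520798]
0.08 0.03543657070312058 2.6572827281192737 [0.47899793 0.30318321] [0.51035917 0.28668402]
0.103 0.032756801852322937 2.6572827281192737 [0.47444008 0.30363296] [0.50342973 0.28838147]
[array([0.44203701, 0.26230908, 0.05      ]), array([0.46269285, 0.33589271, 0.05      ]), array([0.53641654, 0.31509527, 0.05      ]), array([0.514736  , 0.24180757, 0.05      ])] [0.4889706  0.28877616 0.05      ]
1.297127209822507
[[-9.71720437e-01  2.36134244e-01  1.02068532e-04]
 [ 2.36134258e-01  9.71720426e-01  1.58716736e-04]
 [-6.17036214e-05  1.78330173e-04 -9.99999982e-01]]
```

Emit:
step_arm:
  deltas:
    - {"offset": [-0.58,-0.34,0],"roll": 0.115}
    - {"offset": [0,0,3],"roll": 0.115}
    - {"offset": [0,0,4],"roll": 0}
    - {"offset": [0,0,4],"roll": 0}
    - {"offset": [0,0,2.5],"roll": 0}
    - {"offset": [0,0,2.15],"roll": 0}
    - {"offset": [0,0,0],"roll": 0}
    - {"offset": [0,0,0],"roll": 0}
  fingers: 5

```text
t: 4.15
tool_pos: [0.4887, 0.2894, 0.0632]
orientation: [0.73, 3.055, 0.001]
force: [0.1, 0.9, -0.8]
opening: 0.0501
```

Emit:
step_arm:
  deltas:
    - {"offset": [0,0,0],"roll": 0}
    - {"offset": [0,0,0],"roll": 0}
    - {"offset": [0,0,0],"roll": 0}
    - {"offset": [0,0,0],"roll": 0}
    - {"offset": [0,0,0],"roll": 0}
    - {"offset": [0,0,0],"roll": 0}
  fingers: 0.5
  grip_force: 40

```text
t: 4.9
tool_pos: [0.4884, 0.2889, 0.0623]
orientation: [0.731, 3.055, 0.0]
force: [-0.8, -0.9, 1.6]
opening: 0.0137
```

Emit:
step_arm:
  deltas:
    - {"offset": [0,0,-1],"roll": 0}
    - {"offset": [0,0,-2],"roll": 0}
    - {"offset": [0,0,-3],"roll": 0}
    - {"offset": [0,0,-4],"roll": 0}
    - {"offset": [0,0,-4],"roll": 0}
    - {"offset": [0,0,-2.3],"roll": 0}
    - {"offset": [0,0,0],"roll": 0}
    - {"offset": [0,0,0],"roll": 0}
  grip_force: 60

```text
t: 5.9
tool_pos: [0.488, 0.2887, 0.2245]
orientation: [-0.731, -3.055, 0.001]
force: [0.5, -0.3, -2.1]
opening: 0.0138
```

Emit:
step_arm:
  deltas:
    - {"offset": [-2.1,-1.1,0],"roll": 0}
    - {"offset": [-4.16,-2.12,0],"roll": 0}
    - {"offset": [-4.16,-2.12,0],"roll": 0}
    - {"offset": [-4.16,-2.12,0],"roll": 0}
    - {"offset": [-4.16,-2.12,0],"roll": 0}
    - {"offset": [-4.16,-2.12,0],"roll": 0}
    - {"offset": [-4.16,-2.12,0],"roll": 0}
    - {"offset": [-4.16,-2.12,0],"roll": -0.17}
    - {"offset": [-2.1,-1.1,0],"roll": -0.18}
    - {"offset": [0,0,0],"roll": -0.18}
    - {"offset": [0,0,0],"roll": -0.16}
    - {"offset": [0,0,0],"roll": 0}

```text
t: 7.4
tool_pos: [0.7105, -0.0113, 0.2228]
orientation: [0.343, -3.119, -0.001]
force: [-0.4, 0.2, -0.9]
opening: 0.0136
```

Emit:
step_arm:
  deltas:
    - {"offset": [0,0,0],"roll": 0}
    - {"offset": [0,0,0],"roll": 0}

```text
t: 7.65
tool_pos: [0.7112, -0.0111, 0.2247]
orientation: [0.342, -3.122, -0.0]
force: [0.2, -0.0, -1.0]
opening: 0.0137
```

```bash
cat > d.py <<'E'
from h import *
np.set_printoptions(precision=4,suppress=True)
s=robot.read_state();print(s["tool_pos"],s["orientation"],s["force"],s["q"])
R=cv2.Rodrigues(s["orientation"])[0];print(R,np.arctan2(R[1,0],R[0,0]))
p=cams.read_camera("wrist")
for t in("loose_stud","other_stud"):
  for r in cams.pinpoint(p,t)[:2]: print(t,np.array(r["xy"]),r["score"],atz(p,r["xy"],.125))
x=proj(p,[.6505,-.026,.129]).round().astype(int);print(x)
np.savez("d.npz",E=p["extrinsics"],f=[p["fx"],p["fy"],p["cx"],p["cy"]],im=p["pixels"])
a=np.clip((p["pixels"][:,:,::-1]/255.)**.6*255,0,255).astype(np.uint8)
x0=np.clip(x-[80,60],0,[400,300]);print(x0)
b=cv2.resize(a[x0[1]:x0[1]+120,x0[0]:x0[0]+160],None,fx=5,fy=5,interpolation=cv2.INTER_CUBIC)
b[450:,:200]=cv2.resize(a,(200,150))
cv2.imwrite("pics/w2.png",b)
E
python3 d.py
```

```text
[ 0.7112 -0.0111  0.2247] [ 0.3422 -3.1223 -0.0002] [ 0.1847 -0.0194 -1.0112] [-0.0877  0.4339  1.1175  0.      1.5909 -1.8768]
[[-0.9763 -0.2166 -0.0006]
 [-0.2166  0.9763  0.0001]
 [ 0.0006  0.0002 -1.    ]] -2.923245472670163
loose_stud [280.  135.8] 0.87 [ 0.6523 -0.0222  0.125 ]
[276 133]
[196  73]
```

View pics/w2.png

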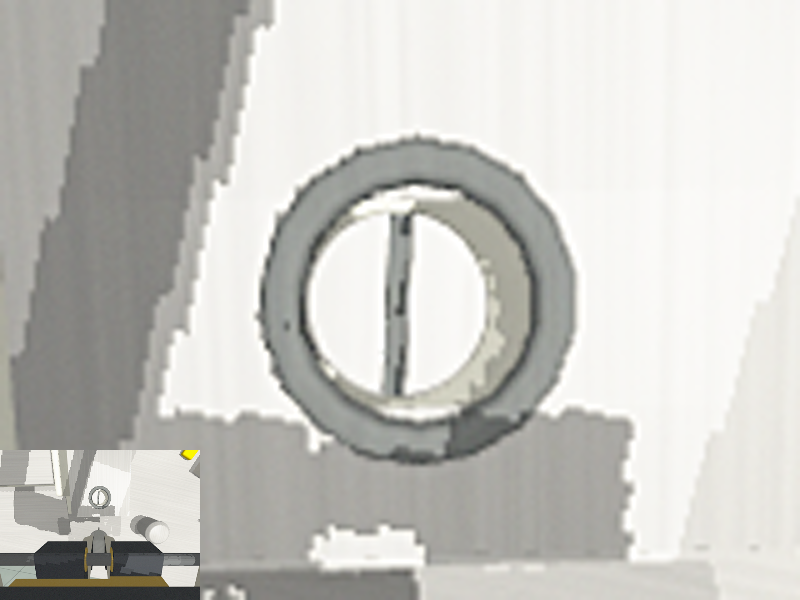

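```bash
python3 - <<'E'
from h import *
d=np.load("d.npz");p=dict(zip(("fx","fy","cx","cy"),d["f"]));p["extrinsics"]=d["E"]
im=d["im"];g=cv2.cvtColor(im,cv2.COLOR_RGB2GRAY)
f=lambda x,y:(196+(x-2)/5,73+(y-2)/5)
a,b=atz(p,f(402,212),.134),atz(p,f(395,395),.134);v=a-b
print(a,b,np.linalg.norm(v),np.arctan2(v[1],v[0]))
# weighted slot line: dark centroid per row within the head
pts=[]
for r in range(118,151):
    row=255-g[r,265:290].astype(float);lo=np.median(row);w=np.clip(row-lo-15,0,None)
    w[:5]=0;w[20:]=0
    if w.sum()>20: pts.append(((265+(w*np.arange(25)).sum()/w.sum()),r))
pts=np.array(pts);L=cv2.fitLine(pts.astype(np.float32),cv2.DIST_HUBER,0,.01,.01).ravel();print(pts.round(1).tolist(),L)
t=[L[2:]+L[:2]*((r-L[3])/L[1]) for r in(115.4,152)]
A,B=[atz(p,x,.134) for x in t];v=A-B;print(A,B,(A+B)/2,np.arctan2(v[1],v[0]))
print("collar c",atz(p,f(419,300),.129))
for h in(.125,.134): print("head edge",atz(p,f(305,305),h),atz(p,f(487,305),h))
E
```

```text
[ 0.63790824 -0.02854319  0.134     ] [ 0.6645113  -0.02375345  0.134     ] 0.027030806424053748 -2.963456331445478
[[276.0, 118.0], [276.0, 119.0], [275.9, 120.0], [275.7, 121.0], [275.7, 122.0], [275.7, 123.0], [275.6, 124.0], [275.5, 125.0], [275.3, 126.0], [275.2, 127.0], [275.1, 128.0], [275.2, 129.0], [275.0, 130.0], [274.9, 131.0], [274.9, 132.0], [274.9, 133.0], [274.9, 134.0], [274.9, 135.0], [274.8, 136.0], [275.0, 137.0], [274.9, 138.0], [274.9, 139.0], [275.0, 140.0], [275.0, 141.0], [275.0, 142.0], [274.9, 143.0], [274.9, 144.0], [274.8, 145.0], [274.8, 146.0], [274.8, 147.0], [274.7, 148.0], [274.6, 149.0], [274.4, 150.0]] [ 3.8627386e-02 -9.9925369e-01  2.7521054e+02  1.3280000e+02]
[ 0.63820799 -0.02856632  0.134     ] [ 0.66482916 -0.02378689  0.134     ] [ 0.65151858 -0.02617661  0.134     ] -2.963950244845778
collar c [ 0.64991878 -0.0231984   0.129     ]
head edge [ 0.65457853 -0.04043541  0.125     ] [ 0.64840338 -0.01256985  0.125     ]
head edge [ 0.65431668 -0.03996128  0.134     ] [ 0.64835111 -0.01304143  0.134     ]
```

Emit:
step_arm:
  deltas:
    - {"offset": [1.54,-0.05,0],"roll": 0.02}
    - {"offset": [1.54,-0.05,0.5],"roll": 0.02}
    - {"offset": [1.54,-0.04,1.0],"roll": 0}
    - {"offset": [1.54,-0.04,1.0],"roll": 0}
    - {"offset": [0,0,0.5],"roll": 0}
    - {"offset": [0,0,0],"roll": 0}
    - {"offset": [0,0,0],"roll": 0}
    - {"offset": [0,0,0],"roll": 0}

```text
t: 8.8
tool_pos: [0.6519, -0.0249, 0.1956]
orientation: [-0.283, 3.128, -0.0]
force: [0.2, 0.2, -1.8]
opening: 0.0137
```

```bash
cat > e.py <<'E'
from h import *
import sys
np.set_printoptions(precision=4,suppress=True)
s=robot.read_state();print(s["tool_pos"],s["orientation"],s["force"],s["q"])
R=cv2.Rodrigues(s["orientation"])[0];print(np.arctan2(R[1,0],R[0,0]))
p=cams.read_camera("wrist")
T=s["tool_pos"];tip=T+R@[0,0,.0523]
x=proj(p,tip);print("tip px",x,"slot px",proj(p,[.6515,-.0262,.134]))
for dx in(.007,-.007): print(proj(p,tip+R@[dx,0,0]))
np.savez("e.npz",E=p["extrinsics"],f=[p["fx"],p["fy"],p["cx"],p["cy"]],im=p["pixels"])
a=np.clip((p["pixels"][:,:,::-1]/255.)**.5*255,0,255).astype(np.uint8)
x0=np.clip(x.round().astype(int)-[50,50],0,[460,330]);print(x0)
b=cv2.resize(a[x0[1]:x0[1]+85,x0[0]:x0[0]+100],None,fx=7,fy=7,interpolation=cv2.INTER_CUBIC)
cv2.imwrite("pics/"+sys.argv[1],b)
E
python3 e.py w3.png
```

```text
[ 0.6519 -0.0249  0.1956] [-0.2828  3.1281 -0.0002] [ 0.1738  0.2114 -1.848 ] [-0.1168  0.2807  1.3593  0.      1.5008 -1.8679]
-2.9612867961793103
tip px [277.6056 226.3776] slot px [275.9326 221.7217]
[277.6134 216.5796]
[277.5978 236.0304]
[228 176]
```

View pics/w3.png

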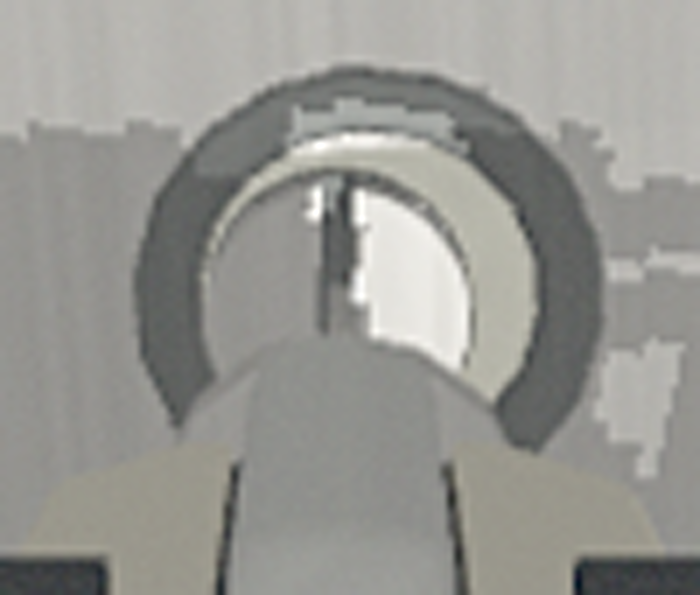

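```bash
python3 - <<'E'
from h import *
d=np.load("e.npz");p=dict(zip(("fx","fy","cx","cy"),d["f"]));E=p["extrinsics"]=d["E"];print(d["f"])
s=robot.read_state();T=np.array(s["tool_pos"]);R=cv2.Rodrigues(s["orientation"])[0]
g=cv2.cvtColor(d["im"],cv2.COLOR_RGB2GRAY)
for r in(198,202,206,210,214,218,222): print(r,g[r,262:292].tolist())
for r in(232,236,240,244,248,252,256): print(r,g[r,255:300].tolist())
# slot line at z=.134 in tool y relative to TCP
def toolxy(px,z): return (R.T@(atz(p,px,z)-T))[:2]
for px in((275.7,205),(275.7,215)): print(toolxy(px,.134))
for h in(0,-.0188,-.0418):print(proj(p,T+R@[.015,0,h]),proj(p,T+R@[.015,.007,h])-proj(p,T+R@[.015,-.007,h]))
E
```

```text
[329.56220564 329.56220564 276.2684189  209.77543111]
198 [56, 55, 51, 46, 35, 35, 78, 133, 156, 150, 151, 146, 135, 134, 130, 125, 124, 125, 121, 124, 124, 123, 123, 124, 126, 127, 130, 131, 133, 127]
202 [45, 107, 147, 131, 87, 59, 50, 57, 61, 58, 81, 136, 91, 99, 92, 29, 34, 54, 50, 50, 48, 38, 49, 85, 122, 136, 132, 128, 127, 128]
206 [57, 69, 76, 84, 91, 92, 91, 87, 84, 121, 229, 245, 34, 51, 33, 22, 117, 248, 210, 212, 210, 214, 217, 214, 201, 131, 81, 56, 82, 136]
210 [86, 87, 89, 88, 90, 91, 91, 88, 87, 85, 93, 91, 31, 38, 36, 33, 41, 130, 224, 211, 205, 204, 208, 210, 212, 215, 219, 222, 209, 130]
214 [87, 85, 89, 90, 90, 91, 91, 86, 88, 88, 87, 66, 32, 38, 38, 31, 78, 182, 214, 206, 202, 203, 206, 209, 213, 214, 215, 215, 205, 208]
218 [86, 85, 89, 89, 88, 87, 90, 87, 87, 92, 88, 57, 39, 65, 68, 77, 164, 251, 212, 207, 203, 201, 203, 204, 210, 213, 214, 213, 204, 202]
222 [83, 85, 88, 86, 87, 88, 88, 90, 88, 89, 88, 53, 38, 71, 67, 66, 67, 87, 121, 221, 206, 203, 206, 207, 206, 210, 214, 211, 200, 199]
232 [39, 55, 71, 74, 80, 91, 93, 91, 84, 74, 80, 81, 80, 82, 82, 81, 82,
[... 762 characters left out ...]
 85, 82, 83, 81, 81, 80, 79, 80, 80, 79, 83, 81, 81, 82, 70, 16, 56, 97, 89, 92, 90, 88, 89]
252 [90, 90, 92, 89, 61, 13, 67, 80, 81, 84, 84, 84, 85, 88, 86, 88, 86, 89, 90, 88, 91, 88, 92, 87, 86, 85, 85, 87, 87, 86, 86, 84, 86, 81, 80, 81, 76, 41, 21, 82, 92, 90, 89, 91, 89]
256 [90, 92, 93, 82, 19, 35, 85, 86, 89, 91, 93, 95, 94, 94, 95, 95, 95, 96, 97, 94, 96, 92, 91, 93, 94, 92, 92, 92, 92, 94, 92, 92, 92, 95, 94, 88, 85, 70, 14, 47, 96, 91, 90, 89, 90]
[ 0.01285734 -0.00130912]
[ 0.0055368  -0.00131352]
[278.02832545 227.78162317] [ 2.66813047e+01 -6.79380311e-03]
[278.24675234 239.61408807] [ 2.98273431e+01 -7.83070825e-03]
[278.59584342 258.52479887] [ 3.48553573e+01 -9.59118724e-03]
```

Emit:
step_arm:
  deltas:
    - {"offset": [0.06,-0.09,0],"roll": 0.01}
    - {"offset": [0,0,0.4],"roll": 0}
    - {"offset": [0,0,0.3],"roll": 0}
    - {"offset": [0,0,0.1],"roll": 0}
    - {"offset": [0,0,0.05],"roll": 0}
    - {"offset": [0,0,0],"roll": 0}
    - {"offset": [0,0,0],"roll": 0}

```text
t: 9.72
tool_pos: [0.651, -0.026, 0.1868]
orientation: [-0.267, 3.13, -0.0]
force: [-0.1, -0.4, -0.6]
opening: 0.0138
```

Emit:
step_arm:
  deltas:
    - {"offset": [0,0,0.05],"roll": 0}
    - {"offset": [0,0,0.05],"roll": 0}
    - {"offset": [0,0,0],"roll": 0}

```text
t: 10.1
tool_pos: [0.6508, -0.026, 0.1856]
orientation: [0.267, -3.13, -0.0]
force: [0.7, 0.3, -0.6]
opening: 0.0138
```

Emit:
step_arm:
  deltas:
    - {"offset": [0,0,0.05],"roll": 0}
    - {"offset": [0,0,0.05],"roll": 0}
    - {"offset": [0,0,0],"roll": 0}

```text
t: 10.48
tool_pos: [0.6508, -0.026, 0.1846]
orientation: [0.267, -3.13, 0.0]
force: [0.4, 0.6, -1.6]
opening: 0.0133
```

Emit:
step_arm:
  deltas:
    - {"offset": [0,0,0.05],"roll": 0}
    - {"offset": [0,0,0.05],"roll": 0}
    - {"offset": [0,0,0],"roll": 0}

```text
t: 10.85
tool_pos: [0.6509, -0.026, 0.1836]
orientation: [0.267, -3.13, -0.0]
force: [0.6, 0.5, -1.4]
opening: 0.0137
```

Emit:
step_arm:
  deltas:
    - {"offset": [0,0,0.05],"roll": 0}
    - {"offset": [0,0,0.05],"roll": 0}
    - {"offset": [0,0,0],"roll": 0}

```text
t: 11.22
tool_pos: [0.6509, -0.026, 0.1826]
orientation: [0.267, -3.13, -0.0]
force: [-0.3, 0.6, -1.3]
opening: 0.0138
```

Emit:
step_arm:
  deltas:
    - {"offset": [0,0,0.05],"roll": 0}
    - {"offset": [0,0,0.05],"roll": 0}
    - {"offset": [0,0,0],"roll": 0}

```text
t: 11.6
tool_pos: [0.6508, -0.026, 0.1816]
orientation: [0.267, -3.13, 0.0]
force: [-0.0, 0.9, -1.5]
opening: 0.0137
```

Emit:
step_arm:
  deltas:
    - {"offset": [0,0,0.05],"roll": 0}
    - {"offset": [0,0,0.05],"roll": 0}
    - {"offset": [0,0,0],"roll": 0}

```text
t: 11.98
tool_pos: [0.651, -0.026, 0.1812]
orientation: [-0.267, 3.13, -0.0]
force: [-1.5, 0.1, 3.1]
opening: 0.0136
```

Emit:
step_arm:
  deltas:
    - {"offset": [0,0,0.05],"roll": 0}
    - {"offset": [0,0,0.05],"roll": 0}
    - {"offset": [0,0,0],"roll": 0}

```text
t: 12.35
tool_pos: [0.6511, -0.026, 0.1801]
orientation: [-0.267, 3.13, -0.0]
force: [-2.1, 1.0, 5.0]
opening: 0.0135
```

Emit:
step_arm:
  deltas:
    - {"offset": [0,0,0.05],"roll": 0}
    - {"offset": [0,0,0.05],"roll": 0}
    - {"offset": [0,0,0],"roll": 0}

```text
t: 12.72
tool_pos: [0.6512, -0.026, 0.1793]
orientation: [-0.267, 3.129, -0.0]
force: [-2.3, 0.8, 6.2]
opening: 0.0139
```

Emit:
step_arm:
  deltas:
    - {"offset": [0,0,0.1],"roll": 0}
    - {"offset": [0,0,0.1],"roll": 0}
    - {"offset": [0,0,0.1],"roll": 0}
    - {"offset": [0,0,0],"roll": 0}
    - {"offset": [0,0,0],"roll": 0}

```text
t: 13.35
tool_pos: [0.6515, -0.0259, 0.1769]
orientation: [-0.267, 3.128, -0.0]
force: [-2.9, 0.7, 9.1]
opening: 0.0134
```

Emit:
step_arm:
  deltas:
    - {"offset": [0,0,0.05],"roll": 0}
    - {"offset": [0,0,0.05],"roll": 0}
    - {"offset": [0,0,0],"roll": 0}

```text
t: 13.72
tool_pos: [0.6516, -0.0259, 0.1761]
orientation: [-0.267, 3.128, -0.0]
force: [-2.7, 1.0, 9.3]
opening: 0.0142
```

Emit:
step_arm:
  deltas:
    - {"offset": [0,0,0.05],"roll": 0}
    - {"offset": [0,0,0],"roll": 0}
    - {"offset": [0,0,0],"roll": 0}

```text
t: 14.1
tool_pos: [0.6517, -0.0259, 0.1758]
orientation: [-0.267, 3.128, -0.0]
force: [-1.6, 1.8, 9.2]
opening: 0.014
```

Emit:
step_arm:
  deltas:
    - {"offset": [0,0,0.05],"roll": 0}
    - {"offset": [0,0,0],"roll": 0}
    - {"offset": [0,0,0],"roll": 0}

```text
t: 14.48
tool_pos: [0.6518, -0.0259, 0.1754]
orientation: [-0.267, 3.128, -0.0]
force: [-2.1, 1.9, 9.7]
opening: 0.0137
```

Emit:
step_arm:
  deltas:
    - {"offset": [0,0,0.05],"roll": 0}
    - {"offset": [0,0,0],"roll": 0}
    - {"offset": [0,0,0],"roll": 0}

```text
t: 14.85
tool_pos: [0.6518, -0.0259, 0.175]
orientation: [-0.267, 3.127, -0.0]
force: [-2.5, 1.3, 10.0]
opening: 0.0137
```

Emit:
step_arm:
  deltas:
    - {"offset": [0,0,0.05],"roll": 0}
    - {"offset": [0,0,0],"roll": 0}
    - {"offset": [0,0,0],"roll": 0}

```text
t: 15.22
tool_pos: [0.6519, -0.0258, 0.1746]
orientation: [-0.267, 3.127, -0.0]
force: [-2.4, 0.9, 10.0]
opening: 0.0138
```

Emit:
step_arm:
  deltas:
    - {"offset": [0,0,0.05],"roll": 0}
    - {"offset": [0,0,0],"roll": 0}
    - {"offset": [0,0,0],"roll": 0}

```text
t: 15.6
tool_pos: [0.652, -0.0258, 0.1742]
orientation: [-0.267, 3.127, -0.0]
force: [-2.7, 1.8, 11.1]
opening: 0.0136
```

Emit:
step_arm:
  deltas:
    - {"offset": [0,0,0.05],"roll": 0}
    - {"offset": [0,0,0],"roll": 0}
    - {"offset": [0,0,0],"roll": 0}

```text
t: 15.98
tool_pos: [0.652, -0.0258, 0.174]
orientation: [-0.267, 3.127, -0.0]
force: [-2.9, 1.1, 12.1]
opening: 0.0135
```

Emit:
step_arm:
  deltas:
    - {"offset": [0,0,0.05],"roll": 0}
    - {"offset": [0,0,0],"roll": 0}
    - {"offset": [0,0,0],"roll": 0}

```text
t: 16.35
tool_pos: [0.6522, -0.0259, 0.174]
orientation: [-0.267, 3.126, -0.001]
force: [-3.4, 1.3, 13.5]
opening: 0.0138
```

Emit:
step_arm:
  deltas:
    - {"offset": [0,0,0],"roll": 0.08}
    - {"offset": [0,0,0],"roll": 0.08}
    - {"offset": [0,0,0],"roll": 0.08}

```text
t: 16.73
tool_pos: [0.6521, -0.0259, 0.1739]
orientation: [0.113, 3.136, -0.0]
force: [-3.4, 0.0, 13.7]
opening: 0.0135
```

```bash
cat > f.py <<'E'
from h import *
s=robot.read_state();R=cv2.Rodrigues(s["orientation"])[0]
print(s["t"],np.round(s["tool_pos"],4),"yaw",round(np.arctan2(R[1,0],R[0,0]),3),np.round(s["force"],1),np.round(s["wrist_torque"],3),s["opening"],np.round(R[2],4))
E
python3 f.py
```

```text
16.725 [ 0.6521 -0.0259  0.1739] yaw 3.069 [-3.4  0.  13.7] [0.225 0.908 0.032] 0.013473467241891112 [-3.8e-03  1.0e-04 -1.0e+00]
```

Emit:
step_arm:
  deltas:
    - {"offset": [0,0,0],"roll": 0.12}
    - {"offset": [0,0,0],"roll": 0.12}
    - {"offset": [0,0,0],"roll": 0.12}
    - {"offset": [0,0,0],"roll": 0.12}
    - {"offset": [0,0,0],"roll": 0.12}

```text
t: 17.35
tool_pos: [0.6519, -0.026, 0.1739]
orientation: [1.037, 2.962, 0.001]
force: [-4.7, 0.9, 15.4]
opening: 0.014
```

```bash
python3 f.py
```

```text
17.35 [ 0.6519 -0.026   0.1739] yaw 2.468 [-4.7  0.9 15.4] [0.165 1.102 0.   ] 0.013984689069762817 [-0.0028  0.0019 -1.    ]
```

Emit:
step_arm:
  deltas:
    - {"offset": [0,0,0],"roll": 0.12}
    - {"offset": [0,0,0],"roll": 0.12}
    - {"offset": [0,0,0],"roll": 0.12}
    - {"offset": [0,0,0],"roll": 0.12}
    - {"offset": [0,0,0],"roll": 0.06}
    - {"offset": [0,0,0],"roll": 0.06}
    - {"offset": [0,0,0],"roll": 0}

```text
t: 18.23
tool_pos: [0.6521, -0.0261, 0.1739]
orientation: [1.862, 2.526, 0.003]
force: [-3.8, 0.5, 14.2]
opening: 0.0132
```

```bash
python3 f.py
```

```text
18.225 [ 0.6521 -0.0261  0.1739] yaw 1.871 [-3.8  0.5 14.2] [-0.003  0.882 -0.012] 0.01321194584704682 [-0.0016  0.0035 -1.    ]
```

Emit:
step_arm:
  deltas:
    - {"offset": [0,0,0],"roll": 0.04}
    - {"offset": [0,0,0],"roll": 0.04}
    - {"offset": [0,0,0],"roll": 0}

```text
t: 18.6
tool_pos: [0.6521, -0.0261, 0.1739]
orientation: [1.962, 2.45, 0.003]
force: [-3.4, -0.3, 13.4]
opening: 0.0138
```

```bash
python3 f.py
```

```text
18.6 [ 0.6521 -0.0261  0.1739] yaw 1.791 [-3.4 -0.3 13.4] [0.039 0.927 0.018] 0.013819656982827565 [-0.0013  0.0035 -1.    ]
```

Emit:
step_arm:
  deltas:
    - {"offset": [0,0,0],"roll": 0.03}
    - {"offset": [0,0,0],"roll": 0.03}
    - {"offset": [0,0,0],"roll": 0}

```text
t: 18.98
tool_pos: [0.6521, -0.0262, 0.174]
orientation: [2.034, 2.39, 0.003]
force: [-3.4, 0.4, 13.7]
opening: 0.0138
```

```bash
python3 f.py
```

```text
18.975 [ 0.6521 -0.0262  0.174 ] yaw 1.731 [-3.4  0.4 13.7] [0.035 0.989 0.044] 0.013821564178109988 [-0.0011  0.0036 -1.    ]
```

Emit:
step_arm:
  deltas:
    - {"offset": [0,0,0],"roll": 0.03}
    - {"offset": [0,0,0],"roll": 0}
    - {"offset": [0,0,0],"roll": 0}

```text
t: 19.35
tool_pos: [0.652, -0.0262, 0.1739]
orientation: [2.069, 2.36, 0.003]
force: [-4.3, 0.9, 14.6]
opening: 0.0137
```

```bash
python3 f.py
```

```text
19.35 [ 0.652  -0.0262  0.1739] yaw 1.702 [-4.3  0.9 14.6] [-4.00e-03  1.01e+00  1.00e-03] 0.013663453969114074 [-0.001   0.0035 -1.    ]
```

Emit:
step_arm:
  deltas:
    - {"offset": [0,0,0],"roll": 0.03}
    - {"offset": [0,0,0],"roll": 0}
    - {"offset": [0,0,0],"roll": 0}

```text
t: 19.73
tool_pos: [0.652, -0.0262, 0.1739]
orientation: [2.104, 2.329, 0.003]
force: [-4.2, -0.3, 14.7]
opening: 0.0136
```

```bash
python3 f.py
```

```text
19.725 [ 0.652  -0.0262  0.1739] yaw 1.672 [-4.2 -0.3 14.7] [-0.037  0.982 -0.018] 0.013631786533957824 [-9.0e-04  3.5e-03 -1.0e+00]
```

Emit:
step_arm:
  deltas:
    - {"offset": [0,0,-0.1],"roll": 0}
    - {"offset": [0,0,-0.1],"roll": 0}
    - {"offset": [0,0,-0.1],"roll": 0}
    - {"offset": [0,0,0],"roll": 0}

```text
t: 20.23
tool_pos: [0.6519, -0.0261, 0.176]
orientation: [2.105, 2.329, 0.003]
force: [-2.4, 0.6, 9.5]
opening: 0.0133
```

Emit:
step_arm:
  deltas:
    - {"offset": [0,0,-0.1],"roll": 0}
    - {"offset": [0,0,0],"roll": 0}

```text
t: 20.48
tool_pos: [0.6519, -0.0261, 0.1768]
orientation: [2.105, 2.329, 0.003]
force: [-1.6, 0.8, 8.3]
opening: 0.0137
```

Emit:
step_arm:
  deltas:
    - {"offset": [0,0,-0.1],"roll": 0}
    - {"offset": [0,0,0],"roll": 0}

```text
t: 20.72
tool_pos: [0.6519, -0.0261, 0.1777]
orientation: [2.105, 2.329, 0.003]
force: [-0.1, 1.0, 7.2]
opening: 0.014
```

Emit:
step_arm:
  deltas:
    - {"offset": [0,0,-0.1],"roll": 0}
    - {"offset": [0,0,0],"roll": 0}

```text
t: 20.98
tool_pos: [0.6518, -0.0261, 0.178]
orientation: [2.105, 2.329, 0.002]
force: [1.4, 0.1, 6.1]
opening: 0.014
```

```bash
python3 f.py
```

```text
20.975 [ 0.6518 -0.0261  0.178 ] yaw 1.672 [1.4 0.1 6.1] [-0.075 -0.129  0.034] 0.013977251065341012 [-5.0e-04  2.3e-03 -1.0e+00]
```

Emit:
step_arm:
  deltas:
    - {"offset": [0,0,-0.1],"roll": 0}
    - {"offset": [0,0,0],"roll": 0}

```text
t: 21.22
tool_pos: [0.6513, -0.0261, 0.1783]
orientation: [2.106, 2.33, 0.001]
force: [2.7, -0.1, 3.5]
opening: 0.0137
```

Emit:
step_arm:
  deltas:
    - {"offset": [0,0,-0.1],"roll": 0}
    - {"offset": [0,0,0],"roll": 0}
    - {"offset": [0,0,0],"roll": 0}

```text
t: 21.6
tool_pos: [0.6506, -0.026, 0.1786]
orientation: [-2.106, -2.33, 0.001]
force: [2.0, -0.6, -1.8]
opening: 0.0139
```

```bash
python3 f.py
```

```text
21.6 [ 0.6506 -0.026   0.1786] yaw 1.672 [ 2.  -0.6 -1.8] [-0.239 -0.426  0.03 ] 0.013855201550870605 [ 2.e-04 -9.e-04 -1.e+00]
```

Emit:
step_arm:
  deltas:
    - {"offset": [0,0,0],"roll": -0.08}
    - {"offset": [0,0,0],"roll": -0.08}
    - {"offset": [0,0,0],"roll": -0.04}

```text
t: 21.98
tool_pos: [0.6506, -0.0258, 0.1786]
orientation: [-1.86, -2.53, 0.0]
force: [1.0, 0.7, -1.8]
opening: 0.0138
```

```bash
python3 f.py
```

```text
21.975 [ 0.6506 -0.0258  0.1786] yaw 1.874 [ 1.   0.7 -1.8] [-0.033 -0.441 -0.017] 0.013782400817007946 [ 7.e-04 -8.e-04 -1.e+00]
```

Emit:
step_arm:
  deltas:
    - {"offset": [0,0,0],"roll": -0.05}
    - {"offset": [0,0,0],"roll": 0}

```text
t: 22.22
tool_pos: [0.6505, -0.0258, 0.1786]
orientation: [-1.799, -2.574, 0.0]
force: [1.6, 0.2, -1.3]
opening: 0.0137
```

```bash
python3 f.py
```

```text
22.225 [ 0.6505 -0.0258  0.1786] yaw 1.922 [ 1.6  0.2 -1.3] [ 0.    -0.415 -0.041] 0.013741110362661154 [ 7.e-04 -8.e-04 -1.e+00]
```

Emit:
step_arm:
  deltas:
    - {"offset": [0,0,0],"roll": 0.07}
    - {"offset": [0,0,0],"roll": 0.06}
    - {"offset": [0,0,-0.2],"roll": 0}
    - {"offset": [0,0,-0.3],"roll": 0}
    - {"offset": [0,0,-0.5],"roll": 0}
    - {"offset": [0,0,-1.5],"roll": 0}
    - {"offset": [0,0,-2],"roll": 0}
    - {"offset": [-3,0,-0.5],"roll": 0}
    - {"offset": [-3,0,0],"roll": 0}
    - {"offset": [0,0,0],"roll": 0}
    - {"offset": [0,0,0],"roll": 0}

```text
t: 23.6
tool_pos: [0.6643, -0.0842, 0.2302]
orientation: [1.963, 2.452, 0.001]
force: [0.3, 0.1, -1.1]
opening: 0.0137
```

```bash
sed -i 's/w2.png/w4.png/;s/np.savez("d.npz"/np.savez("d2.npz"/' d.py; python3 d.py
```

```text
[ 0.6643 -0.0842  0.2302] [1.9628 2.4523 0.0012] [ 0.3353  0.0993 -1.1469] [-0.2029  0.3137  1.2571  0.0004  1.57   -0.4237]
[[-0.219   0.9757  0.0009]
 [ 0.9757  0.219   0.0002]
 [ 0.      0.0009 -1.    ]] 1.791613796316355
loose_stud [276.3 132.9] 0.97 [ 0.6514 -0.024   0.125 ]
other_stud [ 97.9 136.3] 0.77 [ 0.5126 -0.0578  0.125 ]
[275 135]
[195  75]
```

View pics/w4.png

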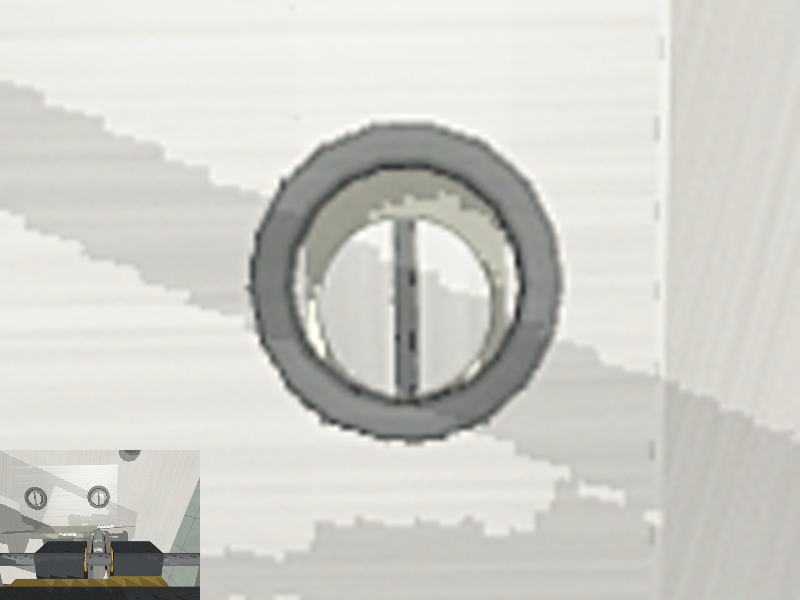

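Emit:
step_arm:
  deltas:
    - {"offset": [2.5,-0.56,0],"roll": 0}
    - {"offset": [4.3,-0.96,0],"roll": 0}
    - {"offset": [4.4,-1.0,0],"roll": 0}
    - {"offset": [4.4,-1.0,0],"roll": 0}
    - {"offset": [4.4,-1.0,0],"roll": 0}
    - {"offset": [4.4,-1.0,0],"roll": 0}
    - {"offset": [4.4,-1.0,0],"roll": 0}
    - {"offset": [4.4,-1.0,0],"roll": 0}
    - {"offset": [4.4,-0.96,0],"roll": 0}
    - {"offset": [2.65,-0.56,0],"roll": -0.16}
    - {"offset": [0,0,0],"roll": -0.18}
    - {"offset": [0,0,0],"roll": -0.18}

```text
t: 25.25
tool_pos: [0.4868, 0.2895, 0.2294]
orientation: [1.255, 2.88, 0.0]
force: [0.6, -0.4, -1.5]
opening: 0.0134
```

Emit:
step_arm:
  deltas:
    - {"offset": [0,0,0],"roll": -0.18}
    - {"offset": [0,0,0],"roll": -0.18}
    - {"offset": [0,0,0],"roll": 0}
    - {"offset": [0,0,0],"roll": 0}
    - {"offset": [0,0,0],"roll": 0}

```text
t: 25.88
tool_pos: [0.4875, 0.2885, 0.2292]
orientation: [0.734, 3.054, 0.0]
force: [-0.0, -0.5, -2.2]
opening: 0.0136
```

```bash
python3 f.py; python3 - <<'E'
from h import *
s=robot.read_state();R=cv2.Rodrigues(s["orientation"])[0]
print(R.T@(np.array([.4884,.2889,.0623])-s["tool_pos"])*100)
E
```

```text
25.875 [0.4875 0.2885 0.2292] yaw 2.67 [-0.  -0.5 -2.2] [-0.029  0.01   0.04 ] 0.01361624511648445 [-0.e+00  1.e-04 -1.e+00]
[-0.05832338  0.07635777 16.69074492]
```

Emit:
step_arm:
  deltas:
    - {"offset": [-0.06,0.08,2],"roll": 0}
    - {"offset": [0,0,4],"roll": 0}
    - {"offset": [0,0,4],"roll": 0}
    - {"offset": [0,0,2],"roll": 0}
    - {"offset": [0,0,1],"roll": 0}
    - {"offset": [0,0,1],"roll": 0}
    - {"offset": [0,0,1],"roll": 0}
    - {"offset": [0,0,0.5],"roll": 0}
    - {"offset": [0,0,0.5],"roll": 0}
    - {"offset": [0,0,0.4],"roll": 0}
    - {"offset": [0,0,0],"roll": 0}
    - {"offset": [0,0,0],"roll": 0}

```text
t: 27.38
tool_pos: [0.4887, 0.2889, 0.0654]
orientation: [0.731, 3.055, 0.0]
force: [0.2, -0.3, -1.0]
opening: 0.0137
```

Emit:
step_arm:
  deltas:
    - {"offset": [0,0,0.1],"roll": 0}
    - {"offset": [0,0,0.1],"roll": 0}
    - {"offset": [0,0,0],"roll": 0}
    - {"offset": [0,0,0],"roll": 0}

```text
t: 27.88
tool_pos: [0.4885, 0.2888, 0.0631]
orientation: [-0.731, -3.055, -0.0]
force: [-0.2, -0.0, -2.0]
opening: 0.0135
```

Emit:
step_arm:
  deltas:
    - {"offset": [0,0,0.05],"roll": 0}
    - {"offset": [0,0,0.05],"roll": 0}
    - {"offset": [0,0,0.05],"roll": 0}
    - {"offset": [0,0,0],"roll": 0}

```text
t: 28.38
tool_pos: [0.4886, 0.2888, 0.0623]
orientation: [0.731, 3.055, 0.0]
force: [-2.7, -1.9, 5.3]
opening: 0.0135
```

Home contact is felt at the original height. Release and lift.

Emit:
step_arm:
  deltas:
    - {"offset": [0,0,0],"roll": 0}
    - {"offset": [0,0,0],"roll": 0}
    - {"offset": [0,0,0],"roll": 0}
    - {"offset": [0,0,0],"roll": 0}
    - {"offset": [0,0,0],"roll": 0}
    - {"offset": [0,0,-1],"roll": 0}
    - {"offset": [0,0,-3],"roll": 0}
    - {"offset": [0,0,-4],"roll": 0}
    - {"offset": [0,0,-4],"roll": 0}
    - {"offset": [2,0,-2],"roll": 0}
    - {"offset": [0,0,0],"roll": 0}
    - {"offset": [0,0,0],"roll": 0}
  fingers: 5

```text
t: 29.88
tool_pos: [0.4706, 0.2975, 0.2009]
orientation: [-0.731, -3.055, 0.001]
force: [-0.3, 0.1, -1.5]
opening: 0.0502
```

```bash
python3 f.py; python3 - <<'E'
from h import *
for n in("wrist","side","top"):
    p=cams.read_camera(n)
    for t in("key_grip","stand"):
        for r in cams.pinpoint(p,t)[:3]: print(n,t,np.round(r["xy"],1),round(r["score"],2),atz(p,r["xy"],.08 if t=="key_grip" else 0))
    if n=="top":
        for t,o in(("round_cutter_mid",(128.4,268.7)),("star_cutter_mid",(190.4,163.6)),("shaker_mid",(269.4,139.4))): print(t,cams.pinpoint(p,t)[:1],o)
    a=np.clip((p["pixels"][:,:,::-1]/255.)**.6*255,0,255).astype(np.uint8)
    x=proj(p,[.488,.289,.06]).round().astype(int);x0=np.clip(x-[50,50],0,[460,320])
    globals()["i_"+n]=cv2.resize(a[x0[1]:x0[1]+100,x0[0]:x0[0]+100],(400,400),interpolation=cv2.INTER_CUBIC)
cv2.imwrite("pics/end.png",np.hstack([i_wrist,i_side]))
E
```

```text
29.875 [0.4706 0.2975 0.2009] yaw 2.672 [-0.3  0.1 -1.5] [-0.019  0.029 -0.002] 0.05018284918998493 [ 1.e-04 -7.e-04 -1.e+00]
wrist key_grip [273.1 224.5] 0.72 [0.48648669 0.28573838 0.08      ]
wrist key_grip [329.2  91.2] 0.63 [0.40566848 0.37876817 0.08      ]
wrist key_grip [200.4 221.1] 0.59 [0.4539107  0.22864278 0.08      ]
wrist stand [275.4 206.1] 0.68 [0.48900466 0.2865815  0.        ]
side key_grip [235.7 223. ] 0.85 [0.47641975 0.10814131 0.08      ]
side key_grip [245.4 176.4] 0.64 [0.49205961 0.2872486  0.08      ]
side key_grip [211.6 174.2] 0.64 [0.41004577 0.29688717 0.08      ]
side stand [244.2 202.7] 0.84 [0.48710723 0.28872569 0.        ]
top key_grip [245.9 242.5] 0.84 [0.45171057 0.20775294 0.08      ]
top key_grip [173.2 256.7] 0.66 [0.41371062 0.37791341 0.08      ]
top stand [216.3 226.5] 0.68 [0.48991066 0.28595776 0.        ]
round_cutter_mid [{'xy': [126.9, 269.3], 'score': 0.46}] (128.4, 268.7)
star_cutter_mid [{'xy': [189.1, 164.8], 'score': 0.64}] (190.4, 163.6)
shaker_mid [{'xy': [269.0, 138.1], 'score': 0.79}] (269.4, 139.4)
```

View pics/end.png

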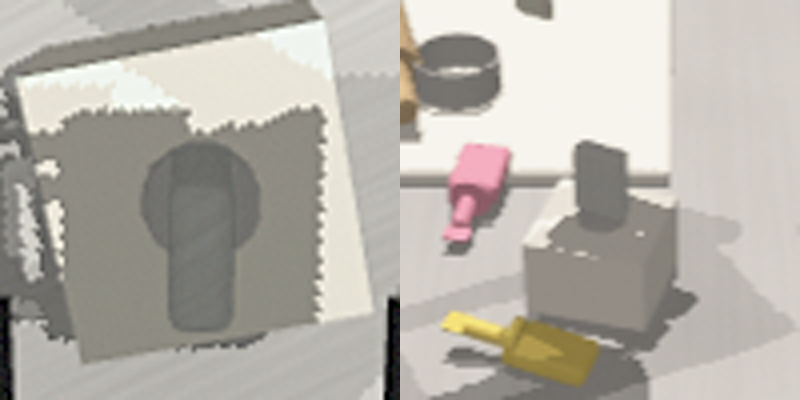

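Key is home and upright; cutters and shaker have not moved. Handing in.

```bash
python3 -c "
from plant import robot
print(robot.close_job())"
```

```text
the job is handed in; nothing more can be done
None
```

The far stud (world x 0.65, y -0.026) is fastened and the key is back in its stand. I handed the job in at about 30 s; `close_job` reports no verdict.

**What I did:** I took the key from its stand and seated the blade in the stud's slot. I pressed to the solid bottom, about 7.5 mm down, turned it about 1.64 rad clockwise, let it up and withdrew. The force sensor read at most about 15 N upward; with the key's weight that makes about 17 N on the stud, against the 35 N limit.

**Last checks:**
- **Catch:** on letting up, the stud rose about 4 mm with the key. It then stopped while the force dropped away, which fits it sitting in its catch about 3.5 to 4 mm down.
- **Slot angle:** the camera showed the slot turned about 1.58 rad.
- **Key:** it came home at the height it was taken from (tool tip at 62.3 mm). In two pictures it stands upright in the stand.
- **Cutters and shaker:** they show within 2 pixels (roughly 5 mm) of where they started, against the 25 mm limit.
- **Other stud:** I went nowhere near it, but did not measure its slot again at the end.

**Unclear or off:**
- **Turn-back test:** rolling the key back 0.25 rad in the slot gave no clear torque, so it proved nothing about the catch; most of that is play between blade and slot.
- **Network reports:** at the end the key finder's best hits in the side and top views were elsewhere, not at the stand. In the side view its second hit was at the stand. I relied on the pictures for the key.

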